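# Go/no-go height check of a cast stone lintel

### The job

Do the go/no-go height check on the grey cast stone lintel at the two-lane gauge: a low shoe hidden under the blue bridge bar makes one lane the no-go lane, and only feel can tell which. First slide the lintel, lying flat, lengthwise under the bar until the no-go shoe lightly stops it, then draw it back, slide it under the bar in the other, free lane right up against the red end stop, let go and leave it there. Do not drop it or slam it down, never press it against the bar, shoe or stop harder than about 20 N, and do not disturb the jar, the drill-bit block or the red keystone.

Things in the scene. Friction and masses are not known exactly. Their poses are not given: they have to be found in the camera images.
- casting_mid (a point): Centre of the loose grey stone lintel, a plain bar 110 mm long (its x axis), 36 mm wide (y) and 30 mm high (z), with thin pale joint lines; 0.18 to 0.35 kg; the two ends are alike. It starts flat on the bench, so this point is 15 mm above what it lies on.
- gauge: Fixed aluminium plate 8 mm thick (its top is the lane floor). Origin: plate underside, on the centre line, at the lane mouths; x runs along the lanes from the open end to the stop, y to the left, z up. Plate spans x -140..+65, y -62..+62 mm. Lanes centred at y = +25 and -25 mm. Ahead of the fences (x below -6 mm) it is bare, so the lintel can be laid there and slid across from lane to lane.
- fences (a point): Top of the middle fence at the lane mouths, 18 mm above the gauge origin, same axes. Steel fences 10 mm high above the lane floor run from x = 0 (rounded noses reach x = -5) to the stop; each lane is 39 mm wide between them. A lintel fully home has its centre over gauge x = 0; its tail then sticks out 65 mm on the open side of the bar, where it can still be held.
- bridge: Fixed blue bar across both lanes; origin and axes as the gauge. Bar x 10..27 mm, y -62..+62 mm, underside 32 mm above the lane floor (a lintel raised 2 mm catches), top 56 mm above the bench; posts at y = +-55.5. Hidden no-go shoe beneath it: 12 mm wide, rigid, face at x = 15 mm, 27 mm above the floor of one lane (unknown which); it stops the 30 mm high lintel with its centre at x = -40 mm.
- stop: Fixed red end-stop wall across the far end of both lanes, rigid, same origin and axes as the gauge; its near face is at x = 55 mm, it is 22 mm high above the lane floor.
- jar_mid (a point): Bystander: centre of an amber glass jar with green cap, 56 mm across, 75 mm high.
- bits_mid (a point): Bystander: centre of a wooden drill-bit block 50 x 110 x 35 mm with five upright bits to 85 mm above the bench.
- keystone_mid (a point): Bystander: centre of a red cast keystone 60 x 50 x 51 mm.
Mind the look-alikes: they are no part of the job. There is more than one size of the part that bears casting_mid; the job needs the smallest.

How it is judged (in metres and radians):
On the way, in this order (a step that is already met when the one before it is completed fails the run):
1. the lintel, flat in the no-go lane, has been stopped by the shoe under the bar (touch over 1 N) (((x of casting_mid in the frame of gauge above -0.0425 m and y of casting_mid in the frame of gauge between 0.021 and 0.029 m and z of casting_mid in the frame of gauge between 0.02 and 0.0255 m and angle between the x axis of casting_mid and the x axis of gauge, either way round below 0.08 rad) or (x of casting_mid in the frame of gauge above -0.0425 m and y of casting_mid in the frame of gauge between -0.029 and -0.021 m and z of casting_mid in the frame of gauge between 0.02 and 0.0255 m and angle between the x axis of casting_mid and the x axis of gauge, either way round below 0.08 rad)) and not ((x of casting_mid in the frame of gauge above -0.036 m and y of casting_mid in the frame of gauge between 0.021 and 0.029 m and z of casting_mid in the frame of gauge between 0.02 and 0.0255 m and angle between the x axis of casting_mid and the x axis of gauge, either way round below 0.08 rad) or (x of casting_mid in the frame of gauge above -0.036 m and y of casting_mid in the frame of gauge between -0.029 and -0.021 m and z of casting_mid in the frame of gauge between 0.02 and 0.0255 m and angle between the x axis of casting_mid and the x axis of gauge, either way round below 0.08 rad)) and contact force between casting and bridge above 1 N), for 0.02 s.
2. the lintel's nose has slid through under the bar, flat in a lane (((x of casting_mid in the frame of gauge above -0.025 m and y of casting_mid in the frame of gauge between 0.021 and 0.029 m and z of casting_mid in the frame of gauge between 0.02 and 0.0255 m and angle between the x axis of casting_mid and the x axis of gauge, either way round below 0.08 rad) or (x of casting_mid in the frame of gauge above -0.025 m and y of casting_mid in the frame of gauge between -0.029 and -0.021 m and z of casting_mid in the frame of gauge between 0.02 and 0.0255 m and angle between the x axis of casting_mid and the x axis of gauge, either way round below 0.08 rad))), for 0.1 s.
3. the lintel is pressed against the end stop (over 1 N) (((x of casting_mid in the frame of gauge above -0.003 m and y of casting_mid in the frame of gauge between 0.021 and 0.029 m and z of casting_mid in the frame of gauge between 0.02 and 0.0255 m and angle between the x axis of casting_mid and the x axis of gauge, either way round below 0.08 rad) or (x of casting_mid in the frame of gauge above -0.003 m and y of casting_mid in the frame of gauge between -0.029 and -0.021 m and z of casting_mid in the frame of gauge between 0.02 and 0.0255 m and angle between the x axis of casting_mid and the x axis of gauge, either way round below 0.08 rad)) and contact force between casting and stop above 1 N), for 0.02 s.
At the end, for the whole second after the job is handed in: The lintel lies at rest, flat on the floor of one lane under the bar, its nose within 3 mm of the end stop, within 4 mm of the lane's centre line and 0.08 rad of its direction, let go by the gripper (((x of casting_mid in the frame of gauge above -0.003 m and y of casting_mid in the frame of gauge between 0.021 and 0.029 m and z of casting_mid in the frame of gauge between 0.02 and 0.0255 m and angle between the x axis of casting_mid and the x axis of gauge, either way round below 0.08 rad) or (x of casting_mid in the frame of gauge above -0.003 m and y of casting_mid in the frame of gauge between -0.029 and -0.021 m and z of casting_mid in the frame of gauge between 0.02 and 0.0255 m and angle between the x axis of casting_mid and the x axis of gauge, either way round below 0.08 rad)) and linear speed of casting below 0.01 m/s and contact force between casting and the fingers below 0.1 N); the robot touches nothing.
It fails at once if the lintel is pressed against the bridge with more than 25 N (contact force between casting and bridge above 25 N).
It fails at once if the lintel is pressed against the stop with more than 25 N (contact force between casting and stop above 25 N).
It fails at once if the lintel is pressed against the gauge with more than 60 N (contact force between casting and gauge above 60 N).
It fails at once if the jar, drill-bit block or keystone is moved by more than 15 mm (distance of any of jar_mid, bits_mid, keystone_mid from where it was at the start of the episode above 0.015 m).
It also fails if it takes over 67 s, if anything falls off the work surface, if the arm or the gripper's body presses on something with over 40 N, if the wrist force passes 120 N, or if a joint passes its speed limit or range.

### The arm

A 6-joint arm with a two-finger parallel gripper is mounted at the origin on the work surface. World frame = base frame: x ahead of the robot, y to its left, z up, the work surface at z = 0. Lengths are in m, angles in degrees, forces in N, time in s.
With the tool pointing down it reaches from about 0.375 to 0.9 m from the base axis. Payload 3.1 kg.
Tool frame: the origin (TCP) lies midway between the tips of the shut fingers; the grasp point (between the pads) lies 19 mm behind it; y points along the fingers, x is the direction in which the jaws open and shut, and the axes are right-handed (so a half turn about y gives the same grasp; the last joint's range is limited). The gripper opens to 85 mm and grips with 20 to 120 N. Pads are 22 mm wide; open, the fingers measure 114 mm over their backs; the gripper's body (76 mm by 85 mm) begins 54 mm behind the grasp point. The pads swing forward as they close: fully open they stand 13 mm farther back than shut.
Start: joints at [55.72, 30.224, 82.088, -0, 67.689, -10.227], TCP at [0.255, 0.571, 0.231] pointing down, gripper open.
Joint ranges: [-176.69, 176.69], [-43.24, 126.21], [12.49, 139.97], [-82, 262], [0, 151.66], [-163.58, 163.58]. Speed limits (degrees/s): [159.86, 159.86, 180, 180, 180, 180].

### API

Orientations are given as a 3x3 rotation matrix whose columns are the frame's x, y, z axes.
In Python, from workcell import r, capture, camera_info, close_job gives the robot as it stands.
- The arm moves only by the shell command python3 -m crank 'ROWS' [FORCE]. ROWS is JSON, one flat list of numbers, 7 for each row, row after row: the turn, a rotation vector about the world's x, y, z in degrees, then the shift along the world's x, y, z in m, then the closure, from 0 (fully open) to 1 (shut). A call has 1 to 20 rows; each row is the pose to reach, as a shift and turn from the pose measured when the call began; what a row does not reach only later rows make up. A row lasts 1/12 s, in which the tool goes at most 41.7 mm and 7.16 degrees, less where a joint would pass 70% of its speed; a pose out of reach is approached as far as the arm can. A call with a gripper value outside its range is refused whole. The fingers move at their own pace and stop on an object; FORCE is the grip in N (left out, the last holds). Time passes only in rows, so rows that repeat a pose let the fingers close. It gives the time, the measured TCP pose, the force and the opening at its end, in the units of the state.
- r.get_state(): the state, without advancing time (a new reading comes with each control period).
- capture(name): name is "scene" or "top" or "wrist"; returns the picture (384x512x3 uint8, red, green, blue); there is no depth.
- camera_info(name): a dict with "mtx" (3x3 intrinsics, pixels), "R" (3x3) and "t" (3): a world point X has camera coordinates R X + t; the wrist camera has in their place "T_tool_cam" (4x4, takes a point from camera to tool coordinates, whose origin is the TCP and whose axes are the tool frame's). Camera axes: x right, y down, z forward; pixel columns grow to the right and rows downward; lengths in m; the calibration is good to about 2 mm. A picture is of the moment at which its call begins: read the wrist's pose just before it. camera_info takes no time and is no camera call.
- close_job(): hands the job in, once; it reports no verdict.
The state is a dict: "time": time; "qpos": joint angles; "qd": joint speeds; "joint_efforts": joint torques, N m; "position": TCP position; "ee_rot": TCP orientation; "contact_force": force on the tool from outside, world axes, zero at the start; "ft_torque": the same for the moment, N m; "grip_width": finger opening in m.
Only numpy, scipy, OpenCV 4.12 (cv2) and the standard library are available. Lean on these libraries where they do the work, as an engineer would, in place of code of your own. Each camera call takes 0.05 s, during which the arm holds its last target.

## Working session

There is one attempt and no reset: what is moved stays moved. The work goes in short steps, Python scripts to look and compute and a shell command to move; the robot and the scene stay as the last step left them, time stands still between calls to the robot, and variables do not carry over. Pictures are saved under pics/ and viewed, and the job is handed in when it is done.

```bash
ls; mkdir -p pics; python3 - <<'E'
from workcell import r,capture,camera_info
import cv2
for n in("scene","top","wrist"):
    cv2.imwrite(f"pics/{n}0.png",capture(n)[:,:,::-1])
    print(n,camera_info(n))
s=r.get_state();print(s)
E
```

```text
pics
scene {'mtx': array([[403.12819567,   0.        , 258.69564182],
       [  0.        , 403.12819567, 189.52244338],
       [  0.        ,   0.        ,   1.        ]]), 'R': array([[ 0.09651065,  0.99518454, -0.0171296 ],
       [ 0.72655259, -0.0822013 , -0.68217613],
       [-0.68029922,  0.05339171, -0.73098721]]), 't': array([-0.00543255, -0.37536274,  1.42335338])}
top {'mtx': array([[365.25129247,   0.        , 254.02763563],
       [  0.        , 365.25129247, 190.2504549 ],
       [  0.        ,   0.        ,   1.        ]]), 'R': array([[ 0.15185852, -0.98838048, -0.00655836],
       [-0.96506948, -0.14683718, -0.21697868],
       [ 0.21349448,  0.03927933, -0.97615431]]), 't': array([-0.13807379,  0.54957899,  0.79227202])}
wrist {'mtx': array([[273.36791401,   0.        , 253.85268829],
       [  0.        , 273.36791401, 191.29262511],
       [  0.        ,   0.        ,   1.        ]]), 'T_tool_cam': array([[ 9.99999686e-01, -6.85799515e-04, -3.96336906e-04,
         8.76359484e-04],
       [ 2.02352492e-04, -2.62579823e-01,  9.64910253e-01,
        -1.42964438e-01]
[... 258 characters left out ...]
42607060e-04,
        6.76892446e+01, -1.02266758e+01]), 'qd': array([ 0.01844056, -0.18415969, -0.19843242,  0.02645176,  0.09886518,
       -0.04002453]), 'joint_efforts': array([ 1.28097330e-03, -4.42741549e+01, -1.78277063e+01, -1.50015030e-04,
        5.60390996e-03,  1.11763808e-05]), 'position': array([0.25439695, 0.57028869, 0.23055753]), 'ee_rot': array([[ 4.07578387e-01, -9.31813161e-04, -9.13169749e-01],
       [ 9.13168752e-01, -1.37971601e-03,  4.07579350e-01],
       [-1.63970273e-03, -9.99998614e-01,  2.88560234e-04]]), 'contact_force': array([-0.11162972, -0.03541193, -0.00084561]), 'ft_torque': array([ 0.00949859, -0.05256209,  0.01962315]), 'grip_width': 0.0857437879007553}
```

View pics/scene0.png

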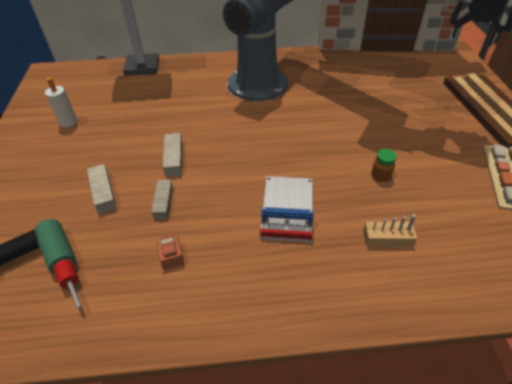

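View pics/top0.png

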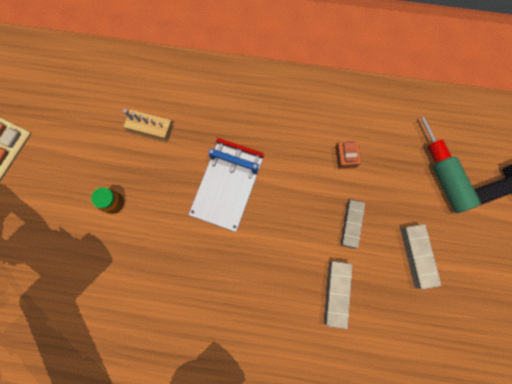

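View pics/wrist0.png

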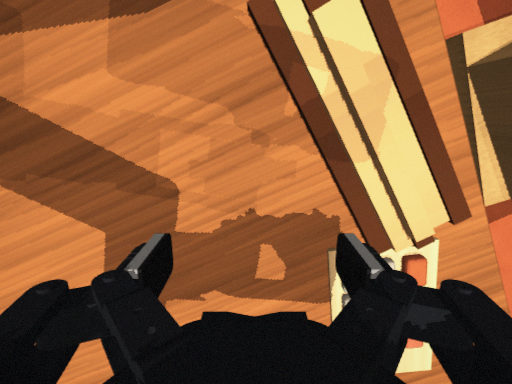

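The scene shows three grey lintels, at top-view pixels (353,224), (340,294) and (421,257). The one at (353,224) looks smallest. I'll confirm that in enlarged crops and pick corner pixels from them.

```bash
python3 - <<'E'
import cv2
im=cv2.imread("pics/top0.png")
cv2.imwrite("pics/cA.png",cv2.resize(im[190:340,310:450],None,fx=4,fy=4,interpolation=cv2.INTER_CUBIC)) 
cv2.imwrite("pics/cB.png",cv2.resize(im[130:240,180:275],None,fx=5,fy=5,interpolation=cv2.INTER_CUBIC))
im=cv2.imread("pics/scene0.png")
cv2.imwrite("pics/cC.png",cv2.resize(im[165:250,250:330],None,fx=6,fy=6,interpolation=cv2.INTER_CUBIC))
E
```

```text
(no output)
```

View pics/cA.png

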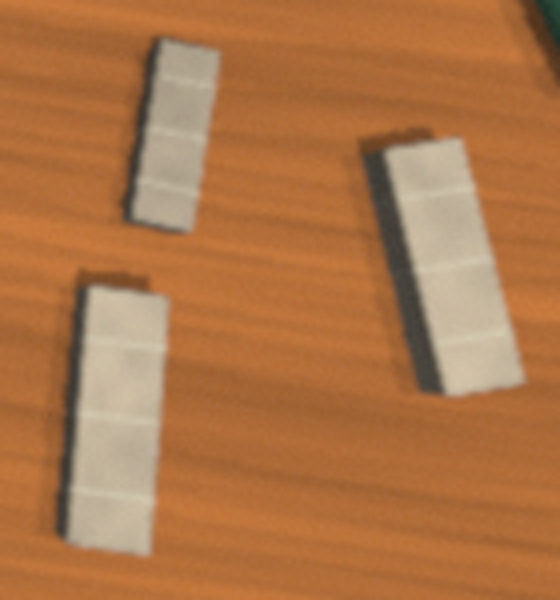

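View pics/cB.png

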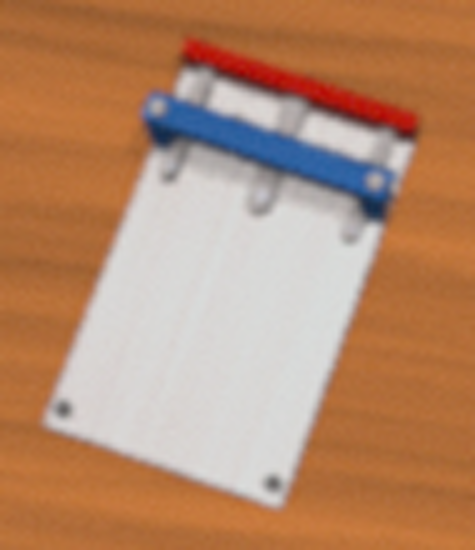

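View pics/cC.png

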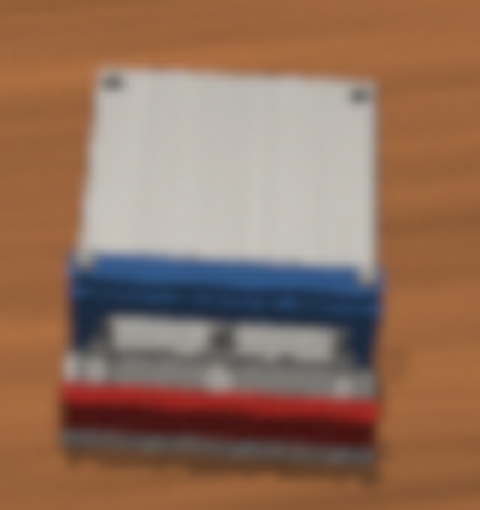

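The piece at (353,224) is clearly the shortest and narrowest of the three; the other two are about 70 px and 65 px long against its 46 px. I'll fit the poses next.

```bash
cat > h.py <<'E'
import numpy as np, cv2
from scipy.optimize import least_squares
from workcell import r,capture,camera_info
def proj(cam,P):
    c=camera_info(cam) if isinstance(cam,str) else cam
    p=(c["R"]@np.asarray(P,float).T).T+c["t"]; q=(c["mtx"]@p.T).T
    return q[:,:2]/q[:,2:]
def wristcam():
    s=r.get_state(); c=camera_info("wrist"); T=np.eye(4);T[:3,:3]=s["ee_rot"];T[:3,3]=s["position"]
    M=np.linalg.inv(T@c["T_tool_cam"]); return dict(mtx=c["mtx"],R=M[:3,:3],t=M[:3,3])
def place(p,M):
    c,s=np.cos(p[2]),np.sin(p[2]); M=np.asarray(M,float)
    return np.c_[c*M[:,0]-s*M[:,1]+p[0], s*M[:,0]+c*M[:,1]+p[1], M[:,2]]
def fit(obs,p0):
    # obs list of (cam, model pts (mm), pixels)
    f=lambda p:np.concatenate([(proj(c,place(p,np.array(m)/1e3))-np.array(u)).ravel() for c,m,u in obs])
    s=least_squares(f,p0,loss='soft_l1'); return s.x,f(s.x).reshape(-1,2).round(1)
E
python3 - <<'E'
from h import *
cr=lambda L,k,o:[((u+.5)/k-.5+o[0],(v+.5)/k-.5+o[1]) for u,v in L]
T=[(-140,62,8),(-140,-62,8),(65,62,30),(65,-62,30),(10,62,56),(27,62,56),(10,-62,56),(27,-62,56)]
Tp=cr([(45,424),(283,507),(187,38),(418,116),(143,114),(157,92),(385,197),(396,176)],5,(180,130))
S=[(-140,62,8),(-140,-62,8),(65,62,30),(65,-62,30)]
Sp=cr([(377,78),(98,68),(378,414),(63,406)],6,(250,165))
for o in([("top",T,Tp)],[("scene",S,Sp)],[("top",T,Tp),("scene",S,Sp)]):
    x,e=fit(o,[.5,.1,0.]);print(x[:2],np.degrees(x[2]),e.tolist())
L=[(-55,-18,30),(-55,18,30),(55,18,30),(55,-18,30)]
# far-left, far-right, near-right, near-left
Lp=cr([(160,40),(219,48),(190,230),(133,220)],4,(310,190))
M=[(55,18,30),(55,-18,30),(-55,-18,30),(-55,18,30)]
x,e=fit([("top",M,Lp)],[.5,-.25,0.]);print(x[:2],np.degrees(x[2]),e.tolist())
s=r.get_state();print(s['position'],s['ee_rot'].round(3).tolist())
E
```

```text
[0.6167255  0.01088611] -10.762906841998154 [[-0.2, 0.3], [-0.2, 0.6], [0.2, -0.4], [0.8, -0.3], [-0.3, 0.9], [-0.5, -1.1], [0.1, 0.8], [0.2, -1.4]]
[0.61940218 0.01606635] -10.213559432447198 [[-0.6, 0.3], [0.1, -0.1], [0.7, 0.6], [-0.2, -1.0]]
[0.61752728 0.01214971] -10.65492972879192 [[-0.5, 0.0], [-0.5, 0.2], [-0.3, -0.8], [0.4, -0.8], [-0.8, 0.6], [-1.0, -1.4], [-0.4, 0.4], [-0.3, -1.9], [-1.7, 0.1], [-1.0, -0.6], [-1.3, 0.2], [-2.2, -1.7]]
[ 0.52780023 -0.29700695] -2.9714331226813067 [[-0.2, -0.5], [-0.0, 0.4], [0.7, 0.4], [-0.4, -0.3]]
[0.25439695 0.57028869 0.23055753] [[0.408, -0.001, -0.913], [0.913, -0.001, 0.408], [-0.002, -1.0, 0.0]]
```

```bash
python3 -m crank '[0,0,21,0.246,-0.55,0.02,0, 0,0,21,0.246,-0.55,0.02,0, 0,0,21,0.246,-0.55,0.02,0, 0,0,21,0.246,-0.55,0.02,0, 0,0,21,0.246,-0.55,0.02,0, 0,0,21,0.246,-0.55,0.02,0, 0,0,21,0.246,-0.55,0.02,0, 0,0,21,0.246,-0.55,0.02,0, 0,0,21,0.246,-0.55,0.02,0, 0,0,21,0.246,-0.55,0.02,0, 0,0,21,0.246,-0.55,0.02,0, 0,0,21,0.246,-0.55,0.02,0, 0,0,21,0.246,-0.55,0.02,0, 0,0,21,0.246,-0.55,0.02,0, 0,0,21,0.246,-0.55,0.02,0, 0,0,21,0.246,-0.55,0.02,0, 0,0,21,0.246,-0.55,0.02,0, 0,0,21,0.246,-0.55,0.02,0]' 60
python3 - <<'E'
from h import *
import pickle
c=wristcam(); im=capture("wrist"); pickle.dump(c,open("w1.pkl","wb"))
cv2.imwrite("pics/w1.png",im[:,:,::-1])
E
```

```text
time: 1.65
position: [0.4995, 0.0208, 0.2501]
ee_rot: [[0.054, -0.002, -0.999], [0.999, -0.001, 0.054], [-0.001, -1.0, 0.002]]
contact_force: [-1.0, 0.0, 0.7]
grip_width: 0.0855
```

View pics/w1.png

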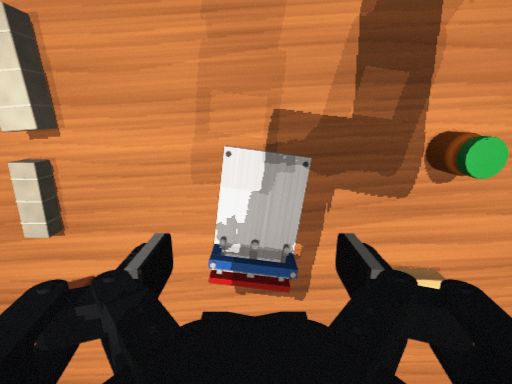

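The wrist view has the robot side at the top. The plate's open-end corners are near (224,147) and (311,157), the bar is at row 262 and the red stop at row 282. The small lintel is on the left at (37,198).

```bash
python3 - <<'E'
import cv2
im=cv2.imread("pics/w1.png")
cv2.imwrite("pics/w1a.png",cv2.resize(im[140:296,195:325],None,fx=4,fy=4,interpolation=cv2.INTER_CUBIC)[:600])
cv2.imwrite("pics/w1b.png",cv2.resize(im[150:245,0:70],None,fx=6,fy=6,interpolation=cv2.INTER_CUBIC))
E
```

```text
(no output)
```

View pics/w1a.png

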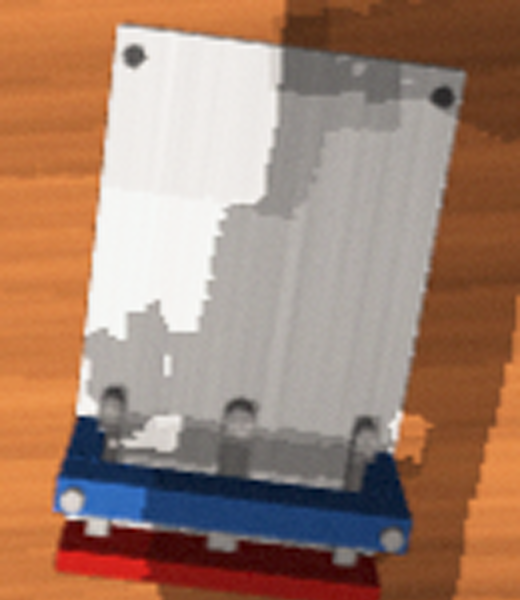

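View pics/w1b.png

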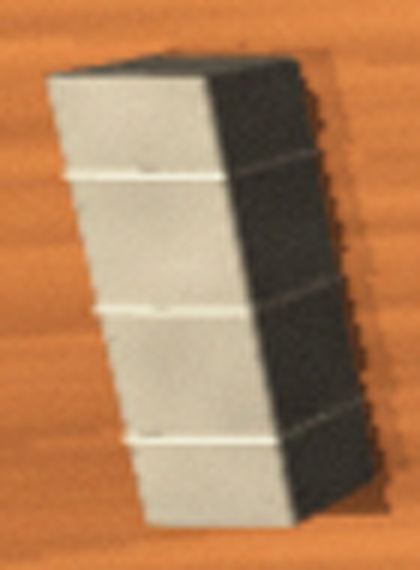

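```bash
python3 - <<'E'
from h import *
import pickle
c=pickle.load(open("w1.pkl","rb"))
cr=lambda L,k,o:[((u+.5)/k-.5+o[0],(v+.5)/k-.5+o[1]) for u,v in L]
T=[(-140,-62,8),(-140,62,8),(10,-62,56),(10,62,56),(27,-62,56),(27,62,56),(-5,0,16)]
P=cr([(118,26),(466,72),(63,478),(412,518),(54,512),(404,553),(241,398)],4,(195,140))
x,e=fit([(c,T,P)],[.6,0,-.1]);print(x[:2],np.degrees(x[2]),e.tolist())
M=[(-55,-18,30),(-55,18,30),(55,-18,30),(55,18,30),(-55,18,0),(55,18,0)]
P=cr([(48,77),(205,77),(148,524),(297,524),(298,60),(375,478)],6,(0,150))
x,e=fit([(c,M,P)],[.5,-.3,-.1]);print(x[:2],np.degrees(x[2]),e.tolist())
E
```

```text
[0.61857274 0.01574844] -10.702270754025824 [[-0.2, -1.0], [0.3, -0.8], [-1.5, -0.9], [0.6, -0.2], [-0.4, 1.5], [0.4, 1.8], [0.2, 1.9]]
[ 0.5299634  -0.29437132] -3.769529094404361 [[-0.8, -0.6], [0.0, -0.3], [-0.4, 0.6], [-0.2, 0.9], [0.7, -0.7], [0.8, 0.4]]
```

```bash
python3 -m crank '[0,0,-0.3,-0.0065,-0.315,-0.10,0, 0,0,-0.3,-0.0065,-0.315,-0.10,0, 0,0,-0.3,-0.0065,-0.315,-0.10,0, 0,0,-0.3,-0.0065,-0.315,-0.10,0, 0,0,-0.3,-0.0065,-0.315,-0.10,0, 0,0,-0.3,-0.0065,-0.315,-0.10,0, 0,0,-0.3,-0.0065,-0.315,-0.10,0, 0,0,-0.3,-0.0065,-0.315,-0.10,0, 0,0,-0.3,-0.0065,-0.315,-0.10,0, 0,0,-0.3,-0.0065,-0.315,-0.10,0, 0,0,-0.3,-0.0065,-0.315,-0.10,0, 0,0,-0.3,-0.0065,-0.315,-0.10,0]' 60
python3 - <<'E'
from h import *
import pickle
c=wristcam(); im=capture("wrist"); pickle.dump(c,open("w2.pkl","wb"))
cv2.imwrite("pics/w2.png",im[:,:,::-1])
E
```

```text
time: 2.7
position: [0.4929, -0.2913, 0.1505]
ee_rot: [[0.055, -0.003, -0.998], [0.998, -0.0, 0.055], [-0.0, -1.0, 0.003]]
contact_force: [0.2, 0.5, 0.7]
grip_width: 0.0856
```

View pics/w2.png

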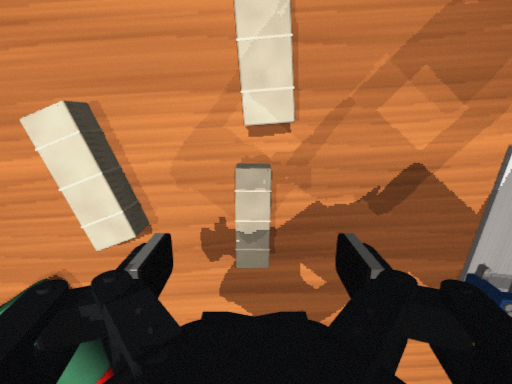

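The small lintel is centred between the jaws at (253,217), parallel to them, and the other two are clear. I'll descend and grip.

```bash
python3 -m crank '[0,0,0,0,-0.002,-0.035,0, 0,0,0,0,-0.002,-0.07,0, 0,0,0,0,-0.002,-0.1,0, 0,0,0,0,-0.002,-0.12,0, 0,0,0,0,-0.002,-0.135,0, 0,0,0,0,-0.002,-0.143,0, 0,0,0,0,-0.002,-0.147,0, 0,0,0,0,-0.002,-0.147,0, 0,0,0,0,-0.002,-0.147,0.3, 0,0,0,0,-0.002,-0.147,0.5, 0,0,0,0,-0.002,-0.147,1, 0,0,0,0,-0.002,-0.147,1, 0,0,0,0,-0.002,-0.147,1, 0,0,0,0,-0.002,-0.147,1, 0,0,0,0,-0.002,-0.147,1, 0,0,0,0,-0.002,-0.147,1, 0,0,0,0,-0.002,-0.147,1, 0,0,0,0,-0.002,-0.147,1]' 70
python3 - <<'E'
from h import *
cv2.imwrite("pics/w3.png",capture("wrist")[:,:,::-1])
E
```

```text
time: 4.25
position: [0.4936, -0.2939, 0.0048]
ee_rot: [[0.055, -0.001, -0.998], [0.998, -0.002, 0.055], [-0.002, -1.0, 0.001]]
contact_force: [0.6, 0.2, 5.4]
grip_width: 0.0349
```

View pics/w3.png

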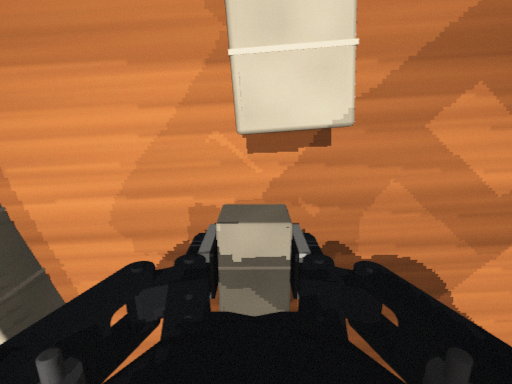

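```bash
cat >> h.py <<'E'
def ray(c,uv,z):
    d=c["R"].T@np.linalg.inv(c["mtx"])@np.array([uv[0],uv[1],1.]); o=-c["R"].T@c["t"]
    return o+d*(z-o[2])/d[2]
E
python3 - <<'E'
from h import *
im=cv2.imread("pics/w3.png")
cv2.imwrite("pics/w3a.png",cv2.resize(im[190:330,190:320],None,fx=4,fy=4,interpolation=cv2.INTER_CUBIC))
c=wristcam();s=r.get_state()
for uv,z in(((218,223),.03),((291,223),.03),((222,205),0.),((289,205),0)):
    p=ray(c,uv,z);print(p.round(4),(s["ee_rot"].T@(p-s["position"])).round(4))
E
```

```text
[ 0.4747 -0.309   0.03  ] [-0.0161 -0.0251  0.018 ]
[ 0.4766 -0.2753  0.03  ] [ 0.0175 -0.0252  0.018 ]
[ 0.4757 -0.3106  0.    ] [-0.0177  0.0049  0.0169]
[ 0.4778 -0.2726  0.    ] [0.0204 0.0048 0.0169]
```

View pics/w3a.png

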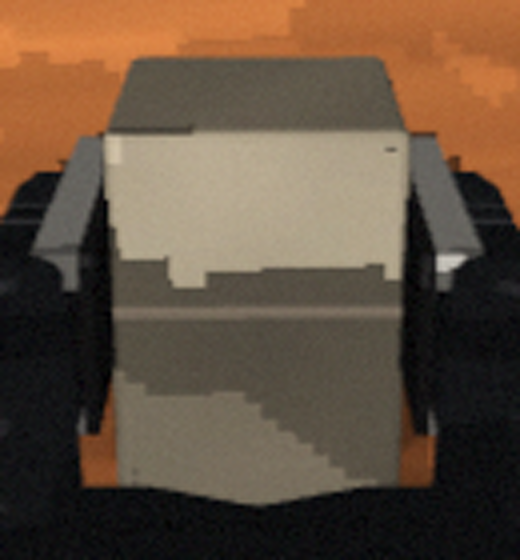

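```bash
python3 -m crank '[0,0,0,0,0,0.005,1, 0,0,0,0,0,0.015,1, 0,0,0,0,0,0.035,1, 0,0,0,0,0,0.06,1, 0,0,-3,0.009,0.035,0.07,1, 0,0,-7.5,0.0185,0.075,0.07,1, 0,0,-7.5,0.0185,0.115,0.07,1, 0,0,-7.5,0.0185,0.155,0.07,1, 0,0,-7.5,0.0185,0.195,0.07,1, 0,0,-7.5,0.0185,0.235,0.07,1, 0,0,-7.5,0.0185,0.275,0.07,1, 0,0,-7.5,0.0185,0.31,0.07,1, 0,0,-7.5,0.0185,0.335,0.065,1, 0,0,-7.5,0.0185,0.35,0.06,1, 0,0,-7.5,0.0185,0.354,0.055,1, 0,0,-7.5,0.0185,0.354,0.05,1, 0,0,-7.5,0.0185,0.354,0.045,1, 0,0,-7.5,0.0185,0.354,0.04,1, 0,0,-7.5,0.0185,0.354,0.04,1]' 70
python3 - <<'E'
from h import *
import pickle
for n in("wrist","scene","top"):
    if n=="wrist": pickle.dump(wristcam(),open("w4.pkl","wb"))
    cv2.imwrite(f"pics/{n}4.png",capture(n)[:,:,::-1])
im=cv2.imread("pics/scene4.png");cv2.imwrite("pics/scene4c.png",cv2.resize(im[100:260,220:360],None,fx=4,fy=4)[:600])
im=cv2.imread("pics/top4.png");cv2.imwrite("pics/top4c.png",cv2.resize(im[120:250,160:300],None,fx=4,fy=4))
E
```

```text
time: 5.88
position: [0.5117, 0.0588, 0.0439]
ee_rot: [[0.187, -0.003, -0.982], [0.982, -0.001, 0.187], [-0.002, -1.0, 0.002]]
contact_force: [-0.1, 0.0, -2.6]
grip_width: 0.0344
```

View pics/wrist4.png

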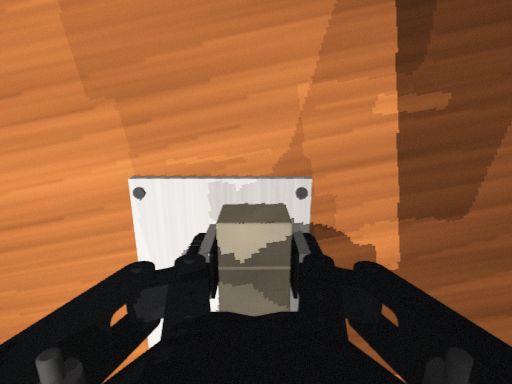

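View pics/scene4c.png

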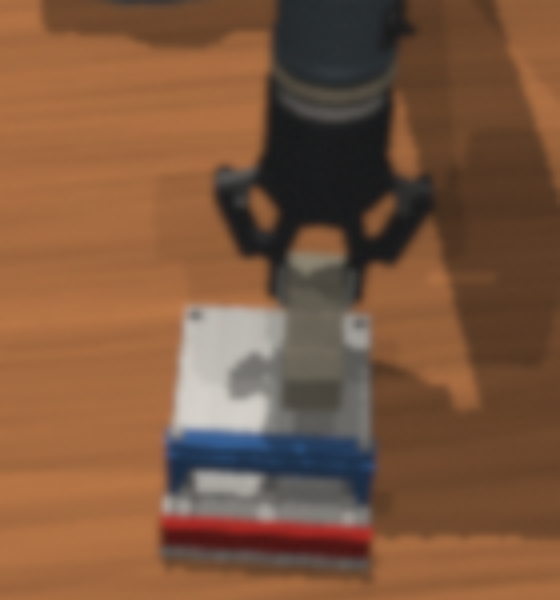

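View pics/top4c.png

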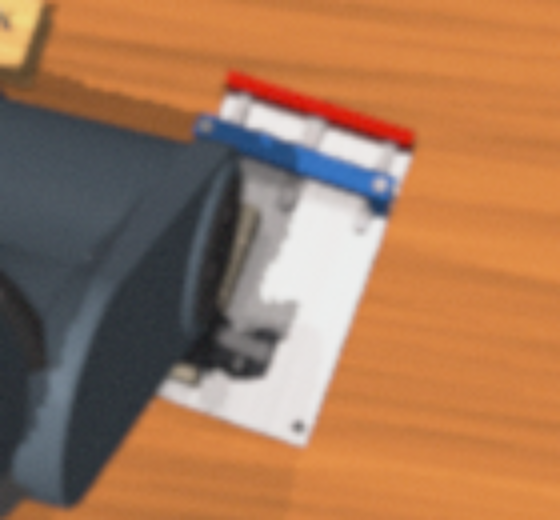

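The plate's open edge is level in the wrist image, from (129,177) to (312,178), so the yaw matches. The lintel's tail shows at columns 218 to 291. I'll compute where it sits across the plate.

```bash
python3 - <<'E'
import cv2
im=cv2.imread("pics/wrist4.png")
cv2.imwrite("pics/w4c.png",cv2.resize(im[165:275,115:325],None,fx=3.8,fy=3.8,interpolation=cv2.INTER_CUBIC))
E
```

```text
(no output)
```

View pics/w4c.png

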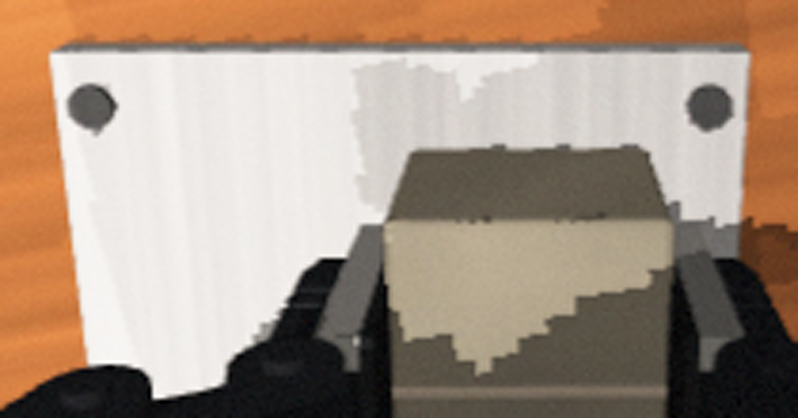

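```bash
python3 - <<'E'
from h import *
import pickle
c=pickle.load(open("w4.pkl","rb"))
cr=lambda L,k,o:[((u+.5)/k-.5+o[0],(v+.5)/k-.5+o[1]) for u,v in L]
P=cr([(51,52),(749,52),(92,105),(709,105)],3.8,(115,165))
W=[ray(c,p,.008) for p in P]
ex=np.array([.9826,-.1857]);ey=np.array([.1857,.9826])
d=W[1]-W[0];print("plate yaw",np.degrees(np.arctan2(d[1],d[0]))-90,"width",np.hypot(*d[:2]))
th=np.arctan2(d[1],d[0])-np.pi/2;ex=np.array([np.cos(th),np.sin(th)]);ey=np.array([-np.sin(th),np.cos(th)])
m=((W[0]+W[1])/2)[:2];m2=((W[2]+W[3])/2)[:2];print("origin",m+.14*ex, "screw mid along",ex@(m2-m),ey@(m2-m))
Q=cr([(386,219),(670,219),(412,150),(650,150)],3.8,(115,165))
zl=.0439-.0048
V=[ray(c,q,z) for q,z in zip(Q,(zl+.03,zl+.03,zl,zl))]
for v in V: print("lintel in gauge",(ex@(v[:2]-m)-.14).round(4),(ey@(v[:2]-m)).round(4))
print("tcp in gauge",ex@(r.get_state()['position'][:2]-m)-.14,ey@(r.get_state()['position'][:2]-m), np.degrees(np.arctan2(.982,.187))-90)
E
```

```text
plate yaw -10.784721291958178 width 0.12304976003364776
origin [0.61981022 0.01553227] screw mid along 0.009683390339272712 -0.00021959515180238346
lintel in gauge -0.1327 0.0056
lintel in gauge -0.1327 0.04
lintel in gauge -0.1318 0.0054
lintel in gauge -0.1319 0.0409
tcp in gauge -0.11385151572563534 0.022738870146129558 -10.781616736094591
```

```bash
python3 -m crank '[0,0,0,0.0004,0.002,-0.006,1, 0,0,0,0.0004,0.002,-0.012,1, 0,0,0,0.0004,0.002,-0.018,1, 0,0,0,0.0004,0.002,-0.023,1, 0,0,0,0.0004,0.002,-0.026,1, 0,0,0,0.0004,0.002,-0.028,1, 0,0,0,0.0004,0.002,-0.028,1]' 70
```

```text
time: 6.62
position: [0.5123, 0.0613, 0.0161]
ee_rot: [[0.186, -0.002, -0.982], [0.982, -0.001, 0.186], [-0.002, -1.0, 0.002]]
contact_force: [-0.5, -0.5, -3.0]
grip_width: 0.0345
```

```bash
python3 -m crank '[0,0,0,0,0,-0.001,1, 0,0,0,0,0,-0.002,1, 0,0,0,0,0,-0.002,1]' 70
```

```text
time: 6.87
position: [0.5123, 0.0613, 0.0141]
ee_rot: [[0.186, -0.002, -0.983], [0.983, -0.001, 0.186], [-0.002, -1.0, 0.002]]
contact_force: [0.4, -0.2, -2.0]
grip_width: 0.035
```

```bash
python3 -m crank '[0,0,0,0,0,-0.0007,1, 0,0,0,0,0,-0.0013,1, 0,0,0,0,0,-0.0013,1]' 70
```

```text
time: 7.12
position: [0.5124, 0.0613, 0.0129]
ee_rot: [[0.186, -0.002, -0.983], [0.983, -0.001, 0.186], [-0.002, -1.0, 0.001]]
contact_force: [-0.5, 0.5, -1.1]
grip_width: 0.0345
```

```bash
python3 -m crank '[0,0,0,0,0,-0.0007,1, 0,0,0,0,0,-0.0012,1, 0,0,0,0,0,-0.0012,1]' 70
```

```text
time: 7.37
position: [0.5125, 0.0613, 0.0128]
ee_rot: [[0.186, -0.001, -0.983], [0.983, -0.002, 0.186], [-0.002, -1.0, 0.001]]
contact_force: [-1.7, -1.0, 6.9]
grip_width: 0.0349
```

```bash
python3 -m crank '[0,0,0,0,0,0.0005,0.3, 0,0,0,0,0,0.001,0.3, 0,0,0,0,0,0.002,0.3, 0,0,0,0,0,0.003,0.3, 0,0,0,0,0,0.003,1, 0,0,0,0,0,0.003,1, 0,0,0,0,0,0.003,1, 0,0,0,0,0,0.003,1, 0,0,0,0,0,0.003,1]' 30
python3 - <<'E'
from h import *
import pickle
pickle.dump(wristcam(),open("w5.pkl","wb"))
im=capture("wrist")[:,:,::-1]
cv2.imwrite("pics/w5c.png",cv2.resize(im[165:275,115:325],None,fx=3.8,fy=3.8,interpolation=cv2.INTER_CUBIC))
E
```

```text
time: 8.12
position: [0.5126, 0.0613, 0.016]
ee_rot: [[0.186, -0.001, -0.983], [0.983, -0.002, 0.186], [-0.002, -1.0, 0.0]]
contact_force: [-0.9, -0.5, 2.8]
grip_width: 0.035
```

View pics/w5c.png

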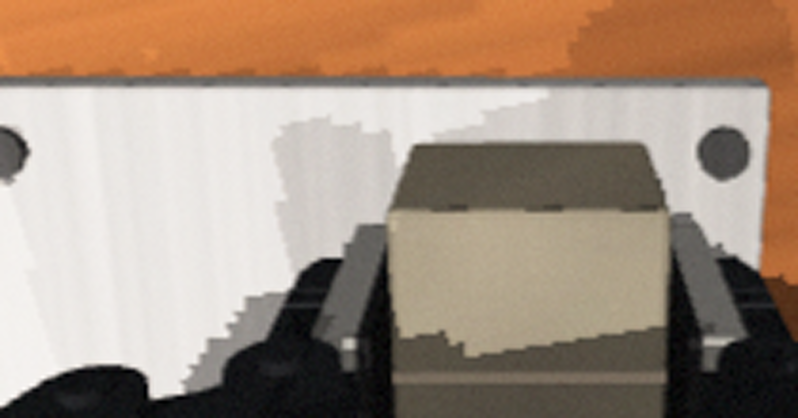

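```bash
python3 - <<'E'
from h import *
import pickle
c=pickle.load(open("w5.pkl","rb"))
cr=lambda u,v:((u+.5)/3.8-.5+115,(v+.5)/3.8-.5+165)
th=np.radians(-10.75);ex=np.array([np.cos(th),np.sin(th)]);ey=np.array([-np.sin(th),np.cos(th)])
C=ray(c,cr(770,86),.008)[:2];sc=ray(c,cr(723,152),.008)[:2]
print("origin from corner",C+.14*ex-.062*ey, "screw y",62+1e3*ey@(sc-C))
for u,z in(((412,143),.008),((646,143),.008),((388,209),.038),((668,209),.038)):
    v=ray(c,cr(*u),z)[:2];print(ex@(v-C)*1e3-140,ey@(v-C)*1e3+62)
s=r.get_state();print(s['contact_force'],ex@(s['position'][:2]-C)*1e3-140,ey@(s['position'][:2]-C)*1e3+62)
E
```

```text
origin from corner [0.61929477 0.0152134 ] screw y 55.46118110918633
-131.03598074022773 8.051608726070533
-131.04374726434324 43.675443580267114
-131.90410046091594 8.412313740618352
-131.91604798829007 43.174143098773115
[-0.12681365 -0.20693646  1.77848303] -113.42265635358271 25.334092559473966
```

```bash
python3 -m crank '[0,0,0,0.0018,-0.0010,0,1, 0,0,0,0.0047,-0.0015,0,1, 0,0,0,0.0077,-0.0021,0,1, 0,0,0,0.0106,-0.0026,0,1, 0,0,0,0.0136,-0.0032,0,1, 0,0,0,0.0136,-0.0032,0,1]'
```

```text
time: 8.67
position: [0.5252, 0.0581, 0.016]
ee_rot: [[0.186, -0.003, -0.983], [0.983, -0.001, 0.186], [-0.002, -1.0, 0.003]]
contact_force: [-2.7, 0.4, 4.3]
grip_width: 0.0356
```

```bash
python3 -m crank '[0,0,0,0.0029,-0.0006,0,1, 0,0,0,0.0059,-0.0011,0,1, 0,0,0,0.0088,-0.0017,0,1, 0,0,0,0.0088,-0.0017,0,1]'
```

```text
time: 9.0
position: [0.5337, 0.0565, 0.0159]
ee_rot: [[0.186, -0.004, -0.983], [0.983, -0.001, 0.186], [-0.002, -1.0, 0.004]]
contact_force: [-2.9, 1.0, 5.3]
grip_width: 0.0356
```

```bash
python3 -m crank '[0,0,0,0.0020,-0.0004,0.0002,1, 0,0,0,0.0039,-0.0007,0.0002,1, 0,0,0,0.0059,-0.0011,0.0002,1, 0,0,0,0.0079,-0.0015,0.0002,1, 0,0,0,0.0079,-0.0015,0.0002,1]'
```

```text
time: 9.42
position: [0.5427, 0.0547, 0.016]
ee_rot: [[0.186, -0.003, -0.983], [0.983, -0.001, 0.186], [-0.002, -1.0, 0.002]]
contact_force: [-0.5, 0.6, -1.1]
grip_width: 0.0354
```

```bash
python3 -m crank '[0,0,0,0.0010,-0.0002,0.0002,1, 0,0,0,0.0020,-0.0004,0.0002,1, 0,0,0,0.0030,-0.0006,0.0002,1, 0,0,0,0.0030,-0.0006,0.0002,1]'
python3 - <<'E'
from h import *
im=capture("scene")[:,:,::-1]
cv2.imwrite("pics/s6.png",cv2.resize(im[130:250,240:330],None,fx=5,fy=5,interpolation=cv2.INTER_CUBIC))
E
```

```text
time: 9.75
position: [0.5464, 0.054, 0.016]
ee_rot: [[0.186, -0.001, -0.982], [0.982, -0.002, 0.186], [-0.002, -1.0, 0.001]]
contact_force: [0.6, -0.2, -1.2]
grip_width: 0.0353
```

View pics/s6.png

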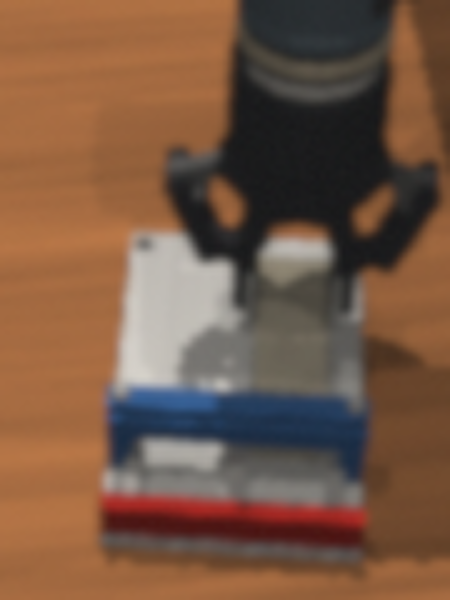

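```bash
python3 -m crank '[0,0,0,0.0005,-0.0001,-0.0003,1, 0,0,0,0.0010,-0.0002,-0.0003,1, 0,0,0,0.0010,-0.0002,-0.0003,1]'
```

```text
time: 10.05
position: [0.5467, 0.0539, 0.016]
ee_rot: [[0.186, -0.003, -0.983], [0.983, -0.001, 0.186], [-0.002, -1.0, 0.002]]
contact_force: [-3.3, 0.2, 3.8]
grip_width: 0.0352
```

```bash
python3 -m crank '[0,0,0,0.0005,-0.0001,0,1, 0,0,0,0.0010,-0.0002,0,1, 0,0,0,0.0010,-0.0002,0,1]'
```

```text
time: 10.3
position: [0.5477, 0.0537, 0.016]
ee_rot: [[0.186, -0.003, -0.983], [0.983, -0.001, 0.186], [-0.002, -1.0, 0.002]]
contact_force: [-1.8, 0.3, 1.9]
grip_width: 0.0353
```

```bash
python3 -m crank '[0,0,0,0.0005,-0.0001,0,1, 0,0,0,0.0010,-0.0002,0,1, 0,0,0,0.0010,-0.0002,0,1]'
```

```text
time: 10.55
position: [0.5488, 0.0535, 0.016]
ee_rot: [[0.186, -0.003, -0.983], [0.983, -0.001, 0.186], [-0.002, -1.0, 0.002]]
contact_force: [-2.5, 0.3, 2.4]
grip_width: 0.0355
```

```bash
python3 -m crank '[0,0,0,0.0005,-0.0001,0,1, 0,0,0,0.0010,-0.0002,0,1, 0,0,0,0.0010,-0.0002,0,1]'
```

```text
time: 10.8
position: [0.5488, 0.0535, 0.016]
ee_rot: [[0.186, -0.005, -0.982], [0.983, -0.001, 0.186], [-0.002, -1.0, 0.005]]
contact_force: [-4.9, 0.4, 4.1]
grip_width: 0.0356
```

```bash
python3 -m crank '[0,0,0,0.0005,-0.0001,0,1, 0,0,0,0.0010,-0.0002,0,1, 0,0,0,0.0010,-0.0002,0,1]'
```

```text
time: 11.05
position: [0.5488, 0.0535, 0.016]
ee_rot: [[0.186, -0.007, -0.982], [0.983, -0.001, 0.186], [-0.002, -1.0, 0.007]]
contact_force: [-5.5, 0.5, 5.2]
grip_width: 0.0357
```

```bash
python3 -m crank '[0,0,0,0.001,-0.0002,0,1, 0,0,0,0.0020,-0.0004,0,1, 0,0,0,0.0020,-0.0004,0,1]'
```

```text
time: 11.3
position: [0.5487, 0.0535, 0.016]
ee_rot: [[0.186, -0.011, -0.983], [0.983, -0.0, 0.186], [-0.002, -1.0, 0.011]]
contact_force: [-7.1, 1.3, 7.0]
grip_width: 0.0351
```

The lintel stopped at an estimated centre of x = -39.6 mm, where the shoe should be. To rule out floor friction, I'll unload the vertical force while still pushing.

```bash
python3 -m crank '[0,0,0,0.0020,-0.0004,0.0004,1, 0,0,0,0.0030,-0.0006,0.0007,1, 0,0,0,0.0030,-0.0006,0.0007,1]'
```

```text
time: 11.55
position: [0.5487, 0.0535, 0.016]
ee_rot: [[0.186, -0.018, -0.982], [0.983, 0.001, 0.186], [-0.003, -1.0, 0.018]]
contact_force: [-7.6, 3.1, 3.4]
grip_width: 0.0355
```

The push held at 8 N horizontal with only 3 N vertical and no advance, so the left lane (y = +25) is the no-go lane. I'll draw the lintel back and straighten the tool.

```bash
python3 -m crank '[-0.2,-1,0,-0.002,0.0004,0,1, -0.2,-1,0,-0.005,0.0009,0,1, -0.2,-1,0,-0.010,0.0019,0,1, -0.2,-1,0,-0.015,0.0028,0,1, -0.2,-1,0,-0.020,0.0038,0,1, -0.2,-1,0,-0.025,0.0047,0,1, -0.2,-1,0,-0.030,0.0057,0,1, -0.2,-1,0,-0.0354,0.0067,0,1, -0.2,-1,0,-0.0354,0.0067,0,1]'
```

```text
time: 12.3
position: [0.5115, 0.0606, 0.016]
ee_rot: [[0.185, -0.003, -0.983], [0.983, -0.003, 0.185], [-0.003, -1.0, 0.002]]
contact_force: [0.8, 0.1, 0.6]
grip_width: 0.0356
```

```bash
python3 -m crank '[0,0,0,0,0,0,1, 0,0,0,0,0,0.001,1, 0,0,0,0,0,0.002,1, 0,0,0,-0.0009,-0.0049,0.002,1, 0,0,0,-0.0024,-0.0128,0.002,1, 0,0,0,-0.0039,-0.0206,0.002,1, 0,0,0,-0.0054,-0.0285,0.002,1, 0,0,0,-0.0069,-0.0363,0.002,1, 0,0,0,-0.0082,-0.0432,0.002,1, 0,0,0,-0.0091,-0.0481,0.002,1, 0,0,0,-0.0093,-0.0491,0.002,1, 0,0,0,-0.0093,-0.0491,0.001,1, 0,0,0,-0.0093,-0.0491,0.0003,1, 0,0,0,-0.0093,-0.0491,-0.0003,1, 0,0,0,-0.0093,-0.0491,-0.0003,1]' 60
python3 - <<'E'
from h import *
import pickle
pickle.dump(wristcam(),open("w7.pkl","wb"))
im=capture("wrist")[:,:,::-1]
cv2.imwrite("pics/w7c.png",cv2.resize(im[165:275,170:380],None,fx=3.8,fy=3.8,interpolation=cv2.INTER_CUBIC))
E
```

```text
time: 13.55
position: [0.5023, 0.0115, 0.0161]
ee_rot: [[0.184, -0.002, -0.983], [0.983, -0.003, 0.184], [-0.003, -1.0, 0.002]]
contact_force: [-0.8, -2.4, 2.1]
grip_width: 0.0349
```

View pics/w7c.png

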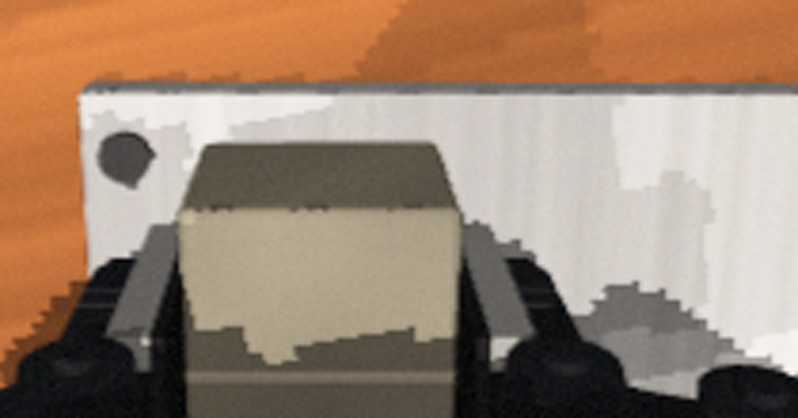

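```bash
python3 - <<'E'
from h import *
import pickle
c=pickle.load(open("w7.pkl","rb"))
cr=lambda u,v:((u+.5)/3.8-.5+170,(v+.5)/3.8-.5+165)
th=np.radians(-10.75);ex=np.array([np.cos(th),np.sin(th)]);ey=np.array([-np.sin(th),np.cos(th)])
C=ray(c,cr(80,93),.008)[:2];sc=ray(c,cr(125,158),.008)[:2]
print("origin from corner",C+.14*ex+.062*ey, "screw y",-62+1e3*ey@(sc-C))
for u,z in(((204,143),.008),((437,143),.008),((180,209),.038),((460,209),.038)):
    v=ray(c,cr(*u),z)[:2];print(ex@(v-C)*1e3-140,ey@(v-C)*1e3-62)
s=r.get_state();print(s['contact_force'],ex@(s['position'][:2]-C)*1e3-140,ey@(s['position'][:2]-C)*1e3-62)
E
```

```text
origin from corner [0.61984033 0.01601515] screw y -55.70670934851141
-132.1647118559932 -43.53630175745825
-132.26047533807736 -8.017430782024377
-132.9781246306813 -43.15834055066395
-133.08075539409057 -8.338422106403044
[-0.43300498 -2.29423796  3.74749234] -114.6720601782617 -26.3110229841863
```

```bash
python3 -m crank '[0,0,0,0,0,0,1, 0,0,0,0.0030,-0.0004,0,1, 0,0,0,0.0069,-0.0011,0,1, 0,0,0,0.0108,-0.0019,0,1, 0,0,0,0.0147,-0.0026,0,1, 0,0,0,0.0187,-0.0033,0,1, 0,0,0,0.0226,-0.0041,0,1, 0,0,0,0.0226,-0.0041,0,1]' 30
```

```text
time: 14.27
position: [0.5269, 0.007, 0.0162]
ee_rot: [[0.184, 0.001, -0.983], [0.983, -0.004, 0.184], [-0.003, -1.0, -0.002]]
contact_force: [0.0, -0.2, 2.6]
grip_width: 0.0347
```

```bash
python3 -m crank '[0,0,0,0.0030,-0.0006,0,1, 0,0,0,0.0059,-0.0011,0,1, 0,0,0,0.0088,-0.0017,0,1, 0,0,0,0.0118,-0.0022,0,1, 0,0,0,0.0118,-0.0022,0,1]'
```

```text
time: 14.68
position: [0.5401, 0.0045, 0.0162]
ee_rot: [[0.185, 0.003, -0.983], [0.983, -0.004, 0.185], [-0.003, -1.0, -0.004]]
contact_force: [-0.7, -0.3, 2.1]
grip_width: 0.0349
```

```bash
python3 -m crank '[0,-0.1,0,0.0015,-0.0003,0,1, 0,-0.1,0,0.0030,-0.0006,0,1, 0,-0.1,0,0.0044,-0.0008,0,1, 0,-0.1,0,0.0059,-0.0011,0,1, 0,-0.1,0,0.0059,-0.0011,0,1]'
```

```text
time: 15.1
position: [0.5466, 0.0032, 0.0163]
ee_rot: [[0.185, 0.006, -0.983], [0.983, -0.004, 0.185], [-0.003, -1.0, -0.007]]
contact_force: [-0.9, 0.8, 2.1]
grip_width: 0.0348
```

```bash
python3 -m crank '[0,0,0,0.0020,-0.0004,0,1, 0,0,0,0.0040,-0.0008,0,1, 0,0,0,0.0060,-0.0012,0,1, 0,0,0,0.0080,-0.0015,0,1, 0,0,0,0.0080,-0.0015,0,1]'
```

```text
time: 15.52
position: [0.5557, 0.0015, 0.0163]
ee_rot: [[0.185, 0.008, -0.983], [0.983, -0.005, 0.185], [-0.003, -1.0, -0.008]]
contact_force: [-1.0, -0.2, 1.8]
grip_width: 0.0346
```

```bash
python3 -m crank '[0,0.4,0,0.0025,-0.0005,-0.0002,1, 0,0.4,0,0.0050,-0.0010,-0.0002,1, 0,0.4,0,0.0075,-0.0014,-0.0002,1, 0,0.4,0,0.0100,-0.0019,-0.0002,1, 0,0.4,0,0.0125,-0.0024,-0.0002,1, 0,0.4,0,0.0150,-0.0028,-0.0002,1, 0,0.4,0,0.0150,-0.0028,-0.0002,1]'
```

```text
time: 16.1
position: [0.5718, -0.0015, 0.0162]
ee_rot: [[0.185, 0.002, -0.983], [0.983, -0.005, 0.185], [-0.004, -1.0, -0.003]]
contact_force: [-1.8, 0.5, 4.6]
grip_width: 0.0347
```

```bash
python3 -m crank '[0,0,0,0.0010,-0.0002,0,1, 0,0,0,0.0020,-0.0004,0,1, 0,0,0,0.0030,-0.0006,0,1, 0,0,0,0.0030,-0.0006,0,1]'
```

```text
time: 16.43
position: [0.5751, -0.0022, 0.0162]
ee_rot: [[0.185, 0.003, -0.983], [0.983, -0.005, 0.185], [-0.004, -1.0, -0.004]]
contact_force: [-2.1, -0.1, 3.4]
grip_width: 0.0347
```

Remaining travel is about 3.6 mm.

```bash
python3 -m crank '[0,0,0,0.0008,-0.0001,0,1, 0,0,0,0.0015,-0.0003,0,1, 0,0,0,0.0022,-0.0004,0,1, 0,0,0,0.0022,-0.0004,0,1]'
```

```text
time: 16.77
position: [0.5776, -0.0027, 0.0162]
ee_rot: [[0.185, 0.003, -0.983], [0.983, -0.005, 0.185], [-0.004, -1.0, -0.004]]
contact_force: [-2.8, 1.1, 3.3]
grip_width: 0.0351
```

```bash
python3 -m crank '[0,0,0,0.0005,-0.0001,0,1, 0,0,0,0.0010,-0.0002,0,1, 0,0,0,0.0010,-0.0002,0,1]'
```

```text
time: 17.02
position: [0.5787, -0.0029, 0.0162]
ee_rot: [[0.185, 0.003, -0.983], [0.983, -0.005, 0.185], [-0.004, -1.0, -0.004]]
contact_force: [-3.2, 1.2, 3.9]
grip_width: 0.035
```

```bash
python3 -m crank '[0,0,0,0.0005,-0.0001,0,1, 0,0,0,0.0010,-0.0002,0,1, 0,0,0,0.0010,-0.0002,0,1]'
```

```text
time: 17.27
position: [0.5787, -0.0029, 0.0162]
ee_rot: [[0.185, 0.001, -0.983], [0.983, -0.005, 0.185], [-0.004, -1.0, -0.002]]
contact_force: [-5.6, 1.7, 4.9]
grip_width: 0.0349
```

```bash
python3 -m crank '[0,0,0,0.0005,-0.0001,0,1, 0,0,0,0.0010,-0.0002,0,1, 0,0,0,0.0010,-0.0002,0,1]'
```

```text
time: 17.52
position: [0.5787, -0.0029, 0.0161]
ee_rot: [[0.185, -0.001, -0.983], [0.983, -0.004, 0.185], [-0.004, -1.0, 0.0]]
contact_force: [-5.5, 1.2, 6.6]
grip_width: 0.0351
```

It stopped exactly at the predicted TCP x of 0.5787. I'll press slightly more while unloading z to make sure of the contact.

```bash
python3 -m crank '[0,0,0,0.0015,-0.0003,0.0003,1, 0,0,0,0.0030,-0.0006,0.0006,1, 0,0,0,0.0030,-0.0006,0.0006,1]'
```

```text
time: 17.77
position: [0.5787, -0.0029, 0.0162]
ee_rot: [[0.185, -0.008, -0.983], [0.983, -0.003, 0.185], [-0.005, -1.0, 0.007]]
contact_force: [-8.0, 0.9, 5.2]
grip_width: 0.0348
```

```bash
python3 -m crank '[0,0,0,0.003,-0.0006,0,1, 0,0,0,0.0030,-0.0006,0,1]'
```

```text
time: 17.93
position: [0.5786, -0.0029, 0.0161]
ee_rot: [[0.185, -0.014, -0.983], [0.983, -0.002, 0.185], [-0.005, -1.0, 0.014]]
contact_force: [-9.3, 1.1, 8.2]
grip_width: 0.0347
```

```bash
python3 -m crank '[-0.1,-0.8,0,0,0,0,1, -0.1,-0.8,0,0,0,0,1, 0,-0.8,0,0,0,0,0.4, 0,-0.8,0,0,0,0,0.3, 0,-0.8,0,0,0,0,0.2, 0,-0.8,0,0,0,0,0.1, 0,-0.8,0,0,0,0,0.1, 0,-0.8,0,0,0,0,0.1]'
python3 - <<'E'
from h import *
import pickle
im=capture("wrist")[:,:,::-1];cv2.imwrite("pics/w8.png",im)
E
```

```text
time: 18.6
position: [0.5791, -0.003, 0.016]
ee_rot: [[0.185, 0.0, -0.983], [0.983, -0.002, 0.185], [-0.002, -1.0, -0.001]]
contact_force: [0.4, 0.1, -0.8]
grip_width: 0.0768
```

View pics/w8.png

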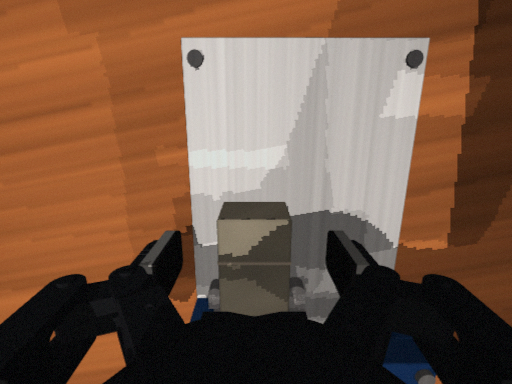

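The fingers are clear on both sides of the tail (columns 218 to 291) and the lintel sits between the fence noses. I'll rise straight up, then back off toward the robot.

```bash
python3 -m crank '[0,0,0,0,0,0.005,0.1, 0,0,0,0,0,0.02,0.1, 0,0,0,0,0,0.045,0.1, 0,0,0,0,0,0.08,0.1, 0,0,0,0,0,0.12,0.1, 0,0,0,-0.04,0,0.15,0.1, 0,0,0,-0.08,0,0.16,0.1, 0,0,0,-0.10,0,0.16,0.1, 0,0,0,-0.10,0,0.16,0.1, 0,0,0,-0.10,0,0.16,0.1]'
python3 - <<'E'
from h import *
import pickle
pickle.dump(wristcam(),open("w9.pkl","wb"))
im=capture("wrist")[:,:,::-1]
cv2.imwrite("pics/w9.png",im)
cv2.imwrite("pics/w9c.png",cv2.resize(im[130:310,180:340],None,fx=3.3,fy=3.3,interpolation=cv2.INTER_CUBIC))
im=capture("scene")[:,:,::-1];cv2.imwrite("pics/s9.png",im)
cv2.imwrite("pics/s9c.png",cv2.resize(im[165:250,250:330],None,fx=6,fy=6,interpolation=cv2.INTER_CUBIC))
E
```

```text
time: 19.48
position: [0.4776, -0.0027, 0.177]
ee_rot: [[0.185, 0.001, -0.983], [0.983, -0.002, 0.185], [-0.002, -1.0, -0.001]]
contact_force: [1.1, 0.4, 0.4]
grip_width: 0.0771
```

View pics/w9c.png

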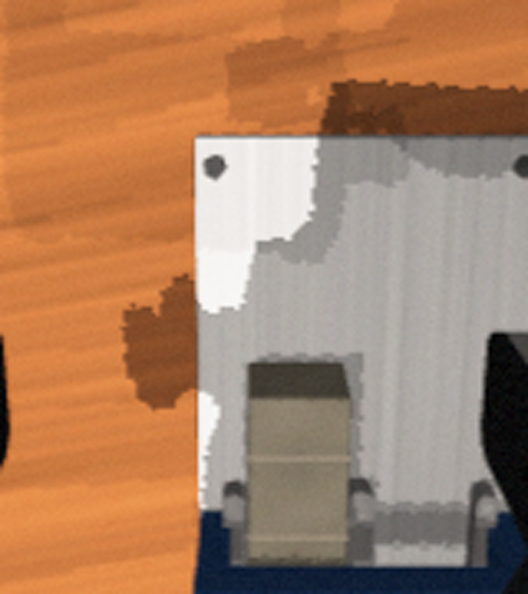

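View pics/s9c.png

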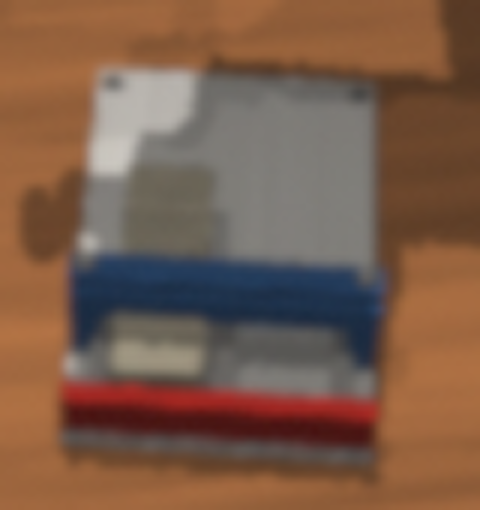

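View pics/s9.png

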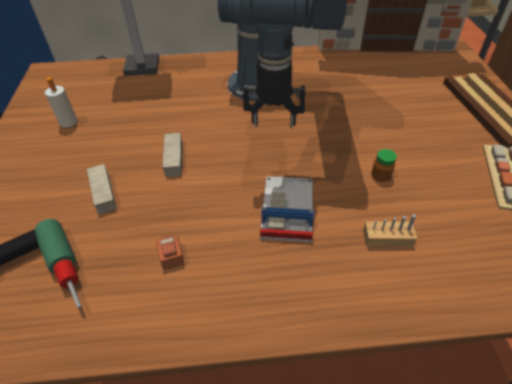

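The nose shows past the bar in the right lane, right behind the red stop at crop (155,375), and the bystanders are where they were. I'll measure the tail position.

```bash
python3 - <<'E'
from h import *
import pickle
c=pickle.load(open("w9.pkl","rb"))
cr=lambda u,v:((u+.5)/3.3-.5+180,(v+.5)/3.3-.5+130)
th=np.radians(-10.75);ex=np.array([np.cos(th),np.sin(th)]);ey=np.array([-np.sin(th),np.cos(th)])
C=ray(c,cr(196,138),.008)[:2]
for u,z in(((248,363),.008),((340,364),.008),((248,399),.038),((350,399),.038),((248,558),.038),((346,558),.038)):
    v=ray(c,cr(*u),z)[:2];print(ex@(v-C)*1e3-140,ey@(v-C)*1e3-62)
v=ray(c,cr(348,480),.018)[:2]
print(ex@(v-C)*1e3-140,ey@(v-C)*1e3-62)
E
```

```text
-53.8739647163699 -43.59000778299051
-53.520048068567036 -8.937004312111107
-54.568418026337056 -43.628427179089826
-54.629149973731 -8.514493956124738
9.031611345505496 -43.52998919596794
8.95319231562533 -7.970858039857504
-10.414804635760845 -5.678708668089975
```

```bash
python3 - <<'E'
from workcell import r,close_job
print(r.get_state()["contact_force"]);print(close_job())
E
```

```text
[0.29250019 0.27449888 0.26313362]
the job is handed in; nothing more can be done
None
```

I did the height check and handed the job in at about 19.5 s. The left lane (y = +25) is the no-go lane, and the lintel now rests in the right lane (y = -25) against the red stop. The hand-in gives no verdict, so the points below are my own measurements.

- **No-go lane:** I slid the smallest lintel into the left lane until it stopped with its centre at about x = -39.6 mm, where the shoe was expected (-40). It held there under about 8 N at the wrist, with only about 3 N vertical load, so floor friction alone doesn't explain the stop.
- **Free lane:** I drew it back and moved it across about 2 mm above the plate. It then slid under the bar in the right lane with no resistance at the shoe position and stopped exactly where the stop was predicted. I pressed to about 9 N there, then relaxed and let go.
- **Final position:** The last wrist picture puts the tail at about x = -54.5 mm (fully home is -55), parallel to the lane. The arm is clear of everything.
- **Bystanders:** The jar, drill-bit block and keystone look where they were in the last scene picture. I compared them by eye and did not measure them.
- **Disagreement:** The image measurement puts the lintel at y ≈ -25.9 mm, about 0.9 mm off the lane centre. It is still between the fences and within the 4 mm limit. I put most of the offset down to image calibration error, because earlier pictures leaned outward by a similar amount.

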